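# Set out microscope optics on the service mat

## Task

Set out the microscope optics on the grey service mat, each standing upright and centred on its own printed ring: the eyepiece on the middle ring, the long objective between the eyepiece and the lamp, and the short objective between the eyepiece and the slide box. Then lay the dust cap flat and centred on top of the eyepiece. Do not knock or shift the Petri dish or the small bottle.

Things in the scene. Friction and masses are not known exactly. Their poses are not given: they have to be found in the camera images.
- mat: Grey service mat, fixed to the bench, 124 mm (its x) by 370 mm (its y) by 3 mm thick, lying flat. Origin: centre of its underside. Three identical white printed rings (50 mm outside diameter, flat) lie in a row along its y axis, with their centres at y = -72, 0 and +72 mm, x = 0. The lamp and the slide box stand at the two ends of this row, 144 mm from the mat's centre; which is at which end changes.
- lamp: Microscope lamp unit: squat round black housing with a glass top, 56 mm diameter, 30 mm high, fixed on one end of the mat. Origin: centre of its underside, on the mat's top (3 mm above the bench).
- slidebox: Closed wooden slide box, 80 mm (its x, across the mat) by 44 mm (its y, along the row) by 32 mm high, fixed on the other end of the mat. Origin: centre of its underside, on the mat's top (3 mm above the bench).
- long_center (a point): Long objective: bright metal barrel of 26 mm diameter up to 42 mm height, above that tapering to a narrow nose of 10 mm with a tiny lens; 64 mm high in all, about 90 g. Loose, standing upright on the bench at the start; round about its own z axis (up). This point lies on the axis, half-way up.
- short_center (a point): Short objective: bright metal barrel of 32 mm diameter up to 30 mm height, slightly tapered above to a broad flat front (29 mm) with a large lens; 36 mm high in all, about 60 g. Loose, standing upright on the bench at the start; round about its own z axis (up). This point lies on the axis, half-way up.
- eyepiece_center (a point): Eyepiece: black round barrel of 34 mm diameter up to 36 mm height, above that 31 mm diameter; 46 mm high in all, flat top with a glass lens in its middle, about 80 g. Loose, standing upright on the bench at the start; round about its own z axis (up). This point lies on the axis, half-way up.
- cap_center (a point): Dust cap: plain solid grey plastic disc with a thin dark circle on its top, 44 mm diameter, 14 mm thick, flat underneath, about 25 g; it simply rests on the eyepiece. Loose, lying flat on the bench at the start. This point lies on its axis, half-way up (7 mm above its underside); z up.
- petri: Bystander: closed clear Petri dish with amber filling, 62 mm diameter, 15 mm high, loose on the bench. Origin: centre of its underside. To be left alone.
- bottle: Bystander: small amber bottle with a black cap, 32 mm diameter, 62 mm high, loose, upright on the bench. Origin: centre of its underside. To be left alone.
Things that resemble listed ones, but are neither listed nor needed, are in the scene too. Leave any blue look-alike of the part that bears long_center alone.

How it is judged:
By the outcome, as a careful person would: the job done as asked, in the order asked, and still so for the second after the job is handed in, with the robot touching nothing.
It also fails if it takes over 112 s, if anything falls off the work surface, if the arm or the gripper's body presses on something with over 40 N, if the wrist force passes 120 N, or if a joint passes its speed limit or range.

## Robot

A 6-joint arm with a two-finger parallel gripper is mounted at the origin on the work surface. World frame = base frame: x ahead of the robot, y to its left, z up, the work surface at z = 0. Lengths are in m, angles in rad, forces in N, time in s.
With the tool pointing down it reaches from about 0.35 to 0.8 m from the base axis. Payload 7.3 kg.
Tool frame: the origin (TCP) lies between the finger pads; the fingertips stand 25 mm ahead of it and the grasp point (between the pads) lies 6 mm ahead of it (r.tip_extent is the distance from the TCP to the fingertips, in m); z points along the fingers, y is the line along which they close (so a half turn about z gives the same grasp; the last joint's range is limited). The gripper opens to 85 mm and grips with 20 to 120 N. Pads are 22 mm wide; open, the fingers measure 114 mm over their backs; the gripper's body (76 mm by 85 mm) begins 54 mm behind the grasp point. The pads swing forward as they close: fully open they stand 13 mm farther back than shut.
Start: joints at [0.964, 0.342, 1.524, -0, 1.275, -0.146], TCP at [0.233, 0.47, 0.256] pointing down, gripper open.
Joint ranges: [-2.53, 2.53], [-0.77, 2.02], [0.04, 2.7], [-1, 4.14], [0.28, 2.66], [-3.11, 3.11]. Speed limits (rad/s): [2.57, 2.57, 3.14, 3.14, 3.14, 3.14].

## Interface

Orientations are given as a unit quaternion [x, y, z, w].
In Python, from workcell import r, command_gripper, optics gives the robot as it stands. The module is installed in compiled form; this text tells all that it offers. Calls block until the motion is done:
- r.reach(position, orientation): joint-space move of the TCP to a pose.
- r.move_straight(position, orientation=None, speed=0.15, max_force=None): straight line of the TCP; orientation=None keeps the orientation; speed is the mean speed in m/s. With max_force (N) it stops when the force on the tool has changed by that much, and returns True; else False.
- r.movej(angles): joint-space move.
- command_gripper(opening, force=None): finger opening in m; force is the grip in N (None keeps the last); returns when the fingers have stopped.
- r.hold(seconds).
- r.solve_ik(position, orientation): joint angles nearest the present ones, or None.
- r.read_state(): the state.
- optics.get_image(name): name is "scene" or "top" or "wrist"; returns (picture, depth): 384x512x3 uint8, red, green, blue; 384x512 float32, m along the optical axis (not along the pixel's ray), 0 where there is no reading.
- optics.camera_model(name): a dict with "K" (3x3 intrinsics, pixels), "k1" (the pictures are not rectified: a ray, as slopes to the right and down, at radius r is drawn at 1 + k1 r^2 times it, then the intrinsics apply), "R" (3x3) and "t" (3): a world point X has camera coordinates R X + t; the wrist camera has in their place "tool_from_camera" (4x4, takes a point from camera to tool coordinates, whose origin is the TCP and whose axes are the flange's). Camera axes: x right, y down, z forward; pixel columns grow to the right and rows downward; lengths in m; the calibration is good to about 2 mm. A picture is of the moment at which its call begins: read the wrist's pose just before it. camera_model takes no time and is no camera call.
A pose or a line that the arm cannot do raises r.PlanningError and nothing moves.
- r.finish_job(): hands the job in; it is judged then, once.
The state is a dict: "time_s": time; "joint_positions": joint angles; "dq": joint speeds; "tau": joint torques, N m; "eef_pos": TCP position; "eef_rot": TCP orientation; "contact_force": force on the tool from outside, world axes, zero at the start; "torque": the same for the moment, N m; "grip_width": finger opening in m; "grip_force": force on a finger pad.
Only numpy, scipy, OpenCV 4.12 (cv2) and the standard library are available. Lean on these libraries where they do the work, as an engineer would, in place of code of your own. Each camera call takes 0.05 s, during which the arm holds its last target. There are 200 camera calls.

## Working session

There is one attempt and no reset: what is moved stays moved. The work goes in short steps, each a Python script; the robot and the scene stay as the last script left them, time stands still between calls to the robot, and variables do not carry over. Pictures are saved under pics/ and viewed, at most 14 in all, crops included, and the job is handed in when it is done.

```bash
mkdir -p pics
cat > h.py <<'E'
import numpy as np, cv2
from workcell import r, command_gripper, optics
from scipy.spatial.transform import Rotation as Rot
def model(name, st=None):
    m=optics.camera_model(name)
    if name=="wrist":
        T=np.array(m["tool_from_camera"]); st=st or r.read_state()
        Rw=Rot.from_quat(st["eef_rot"]).as_matrix()
        Rc=Rw@T[:3,:3]; c=Rw@T[:3,3]+np.array(st["eef_pos"])
    else:
        R=np.array(m["R"]); Rc=R.T; c=-R.T@np.array(m["t"])
    return np.array(m["K"]),m["k1"],Rc,c
def ray(M,px):
    K,k1,Rc,c=M
    d=cv2.undistortPoints(np.array([[px]],float),K,np.array([k1,0,0,0],float))[0,0]
    return c,Rc@np.array([d[0],d[1],1])
def onplane(M,px,z):
    c,d=ray(M,px); return c+d*(z-c[2])/d[2]
def project(M,X):
    K,k1,Rc,c=M
    p,_=cv2.projectPoints(np.array([Rc.T@(np.array(X,float)-c)]),np.zeros(3),np.zeros(3),K,np.array([k1,0,0,0],float)); return p[0,0]
def tri(M1,p1,M2,p2):
    c1,d1=ray(M1,p1);c2,d2=ray(M2,p2);d1/=np.linalg.norm(d1);d2/=np.linalg.norm(d2)
    s=np.linalg.lstsq(np.array([d1,-d2]).T,c2-c1,rcond=None)[0]
    a,b=c1+s[0]*d1,c2+s[1]*d2; return (a+b)/2,np.linalg.norm(a-b)
def snap(name,fn=None):
    st=r.read_state(); im,d=optics.get_image(name)
    if fn: cv2.imwrite(fn,im[:,:,::-1]); np.save(fn[:-4]+'.npy',d)
    return im,d,model(name,st)
E
python3 - <<'E'
from h import *
for n in("scene","top","wrist"):
    im,d,M=snap(n,f"pics/{n}0.png"); print(n,M[0].round(1).tolist(),M[1],M[2].round(2).tolist(),M[3].round(3), d.min(),d.max())
a=cv2.imread("pics/top0.png");b=cv2.imread("pics/scene0.png")
cv2.imwrite("pics/top0b.png",cv2.resize(a,(800,600)))
cv2.imwrite("pics/scene0b.png",cv2.resize(b,(800,600)))
print(r.read_state(), r.tip_extent)
E
```

```text
scene [[357.3, 0.0, 251.5], [0.0, 357.3, 186.5], [0.0, 0.0, 1.0]] -0.10176183154338572 [[0.62, 0.46, -0.63], [0.78, -0.38, 0.49], [-0.01, -0.8, -0.6]] [ 1.111 -0.447  0.604] 0.0 3.9077606
top [[404.2, 0.0, 253.8], [0.0, 404.2, 192.1], [0.0, 0.0, 1.0]] -0.12222975606661995 [[-0.03, -0.99, 0.15], [-1.0, 0.03, -0.0], [-0.0, -0.15, -0.99]] [0.361 0.015 1.141] 0.0 2.0910044
wrist [[274.1, 0.0, 254.3], [0.0, 274.1, 194.2], [0.0, 0.0, 1.0]] -0.03507981175591824 [[0.44, 0.86, 0.26], [0.9, -0.43, -0.13], [-0.0, 0.29, -0.96]] [0.167 0.503 0.373] 0.0 0.50056
{'time_s': 0.15, 'joint_positions': array([ 9.63969870e-01,  3.42560650e-01,  1.52477090e+00, -3.53985725e-06,
        1.27540230e+00, -1.45997797e-01]), 'dq': array([ 0.00013121, -0.00312421, -0.002725  ,  0.00061429,  0.00051106,
        0.00130581]), 'tau': array([ 1.75348170e-03, -4.33905280e+01, -2.46147323e+01, -2.52229120e-04,
        5.73317026e-03,  1.42398059e-05]), 'eef_pos': array([0.23329216, 0.4700278 , 0.25579596]), 'eef_rot': array([ 2.28380383e-01,  9.73571813e-01, -5.31272105e-04, -2.08169344e-04]), 'contact_force': array([ 0.01370552, -0.3903505 , -0.19982155]), 'torque': array([-0.04614525,  0.03151453, -0.00946908]), 'grip_force': 0.0, 'grip_width': 0.08532800798982049} 0.025
```

View pics/top0b.png

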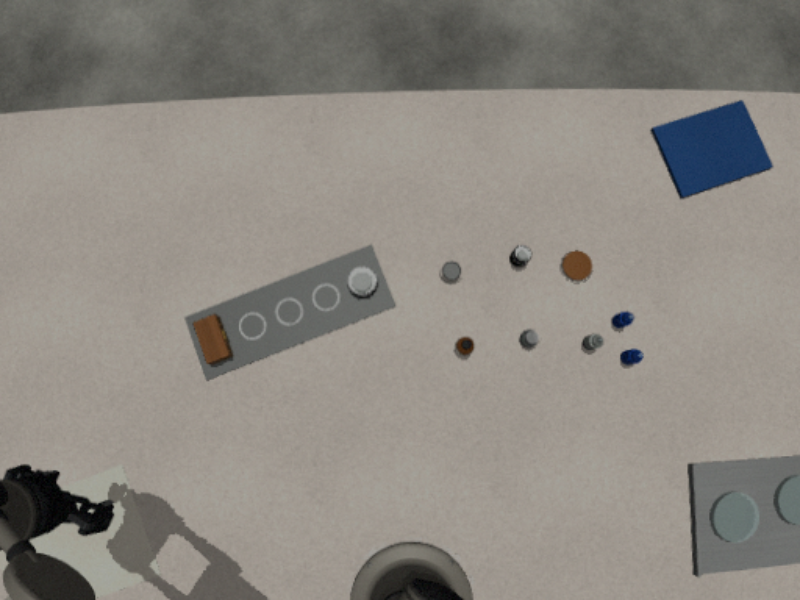

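View pics/scene0b.png

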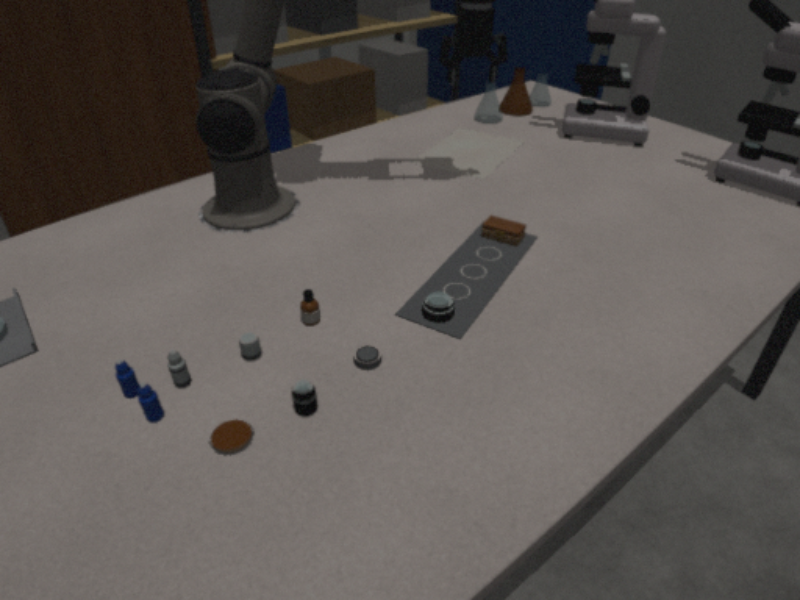

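The top view (800x600) shows the candidates:
- **Long objective:** metal one at (593,342). The blue look-alikes at (623,320) and (631,357) are not wanted.
- **Short objective:** (529,339).
- **Eyepiece:** black, at (521,256).
- **Cap:** grey disc at (451,271). The lamp at (362,281) and the large discs at (735,517) are not the cap.
- **Bystanders:** bottle (465,346) and Petri dish (577,265).
- **Mat:** rings at (252,326), (289,311) and (326,297). The lamp is at the right end and the slide box at the left end, at (211,340).

So the long objective goes on the right ring and the short one on the left ring. Next I'll compute rough positions and go for a close look with the wrist camera.

Run:
```python
from h import *
f=512/800
M=model("top");S=model("scene")
P={'long':((593,342),(179,368),.032),'short':((529,339),(250,346),.018),'eye':((521,256),(304,397),.023),'cap':((451,271),(368,355),.014),'petri':((577,265),(231,436),.015),'bottle':((465,346),(310,307),.031),'r-':((252,326),(489,253),.003),'r0':((289,311),(473,271),.003),'r+':((326,297),(457,291),.003),'blue1':((623,320),(128,379),.03),'blue2':((631,357),(151,404),.03),'lamp':((362,281),(438,302),.033)}
for k,(a,b,z) in P.items():
    a=np.array(a)*f;b=np.array(b)*f
    t,g=tri(M,a,S,b)
    print(k,onplane(M,a,z).round(3),onplane(S,b,z).round(3),t.round(3),round(g,4))
im,d,W=snap("wrist");print(optics.camera_model("wrist")["tool_from_camera"].round(3))
```

```text
long [ 0.444 -0.336  0.032] [ 0.454 -0.337  0.032] [ 0.445 -0.337  0.025] 0.0024
short [ 0.455 -0.224  0.018] [ 0.462 -0.226  0.018] [ 0.455 -0.225  0.013] 0.0012
eye [ 0.606 -0.218  0.023] [ 0.612 -0.218  0.023] [ 0.607 -0.217  0.019] 0.0025
cap [ 0.583 -0.09   0.014] [ 0.592 -0.092  0.014] [ 0.585 -0.089  0.007] 0.0024
petri [ 0.588 -0.322  0.015] [ 0.603 -0.328  0.015] [ 0.591 -0.326  0.001] 0.0012
bottle [ 0.445 -0.107  0.031] [ 0.453 -0.108  0.031] [ 0.446 -0.106  0.026] 0.0029
r- [0.495 0.276 0.003] [0.5   0.274 0.003] [ 0.495  0.277 -0.001] 0.0015
r0 [0.52  0.208 0.003] [0.524 0.205 0.003] [ 0.521  0.208 -0.   ] 0.0003
r+ [0.544 0.14  0.003] [0.55  0.138 0.003] [ 0.545  0.141 -0.001] 0.0019
blue1 [ 0.482 -0.395  0.03 ] [ 0.425 -0.407  0.03 ] [ 0.475 -0.397  0.064] 0.0278
blue2 [ 0.415 -0.405  0.03 ] [ 0.495 -0.396  0.03 ] [ 0.424 -0.407 -0.024] 0.0366
lamp [0.566 0.072 0.033] [0.58  0.063 0.033] [0.569 0.073 0.021] 0.0011
[[-0.    -0.956 -0.292  0.074]
 [ 1.    -0.    -0.     0.   ]
 [ 0.    -0.292  0.956 -0.118]
 [ 0.     0.     0.     1.   ]]
```

```bash
cat >> h.py <<'E'
def down(xdir):
    """tool pointing down, tool x axis along world angle xdir (rad)"""
    x=np.array([np.cos(xdir),np.sin(xdir),0]);z=np.array([0,0,-1.]);y=np.cross(z,x)
    return Rot.from_matrix(np.array([x,y,z]).T).as_quat()
E
python3 - <<'E'
from h import *
A=np.arctan2(.136,-.05)
for n,p in dict(o1=(.50,-.19,.27),o2=(.50,-.29,.27),m1=(.52,.17,.25),m2=(.52,.25,.25)).items():
    for a in (A,A+np.pi,np.pi/2,-np.pi/2):
        q=r.solve_ik(p,down(a)); print(n,round(a,2),None if q is None else q.round(2))
E
```

```text
o1 1.92 [-0.51  0.35  1.47 -0.    1.32 -0.86]
o1 5.06 [-0.51  0.35  1.47 -0.    1.32  2.28]
o1 1.57 [-0.51  0.35  1.47 -0.    1.32 -0.51]
o1 -1.57 [-0.51  0.35  1.47 -0.    1.32  2.64]
o2 1.92 [-0.66  0.43  1.35 -0.    1.36 -1.01]
o2 5.06 [-0.66  0.43  1.35 -0.    1.36  2.13]
o2 1.57 [-0.66  0.43  1.35 -0.    1.36 -0.66]
o2 -1.57 [-0.66  0.43  1.35 -0.    1.36  2.48]
m1 1.92 [ 0.18  0.39  1.47 -0.    1.28 -0.18]
m1 5.06 [ 0.18  0.39  1.47 -0.    1.28  2.97]
m1 1.57 [ 0.18  0.39  1.47 -0.    1.28  0.18]
m1 -1.57 [ 0.18  0.39  1.47 -0.    1.28 -2.97]
m2 1.92 [ 0.32  0.44  1.39 -0.    1.31 -0.04]
m2 5.06 [ 0.32  0.44  1.39 -0.    1.31  3.1 ]
m2 1.57 [ 0.32  0.44  1.39 -0.    1.31  0.32]
m2 -1.57 [ 0.32  0.44  1.39 -0.    1.31 -2.83]
```

Run:
```python
from h import *
A=np.arctan2(.136,-.05)
for n,p in dict(m1=(.54,.13,.22),m2=(.52,.23,.22),o1=(.53,-.16,.25),o2=(.50,-.28,.25)).items():
    r.reach(p,down(A)); r.hold(.2)
    im,d,M=snap("wrist",f"pics/{n}.png")
    np.savez(f"pics/{n}.npz",R=M[2],c=M[3])
cv2.imwrite("pics/mm.png",np.vstack([np.hstack([cv2.resize(cv2.imread(f"pics/{n}.png"),(400,300)) for n in g]) for g in (("m1","m2"),("o1","o2"))]))
print(r.read_state()["time_s"])
```

```text
5.3917
```

View pics/mm.png

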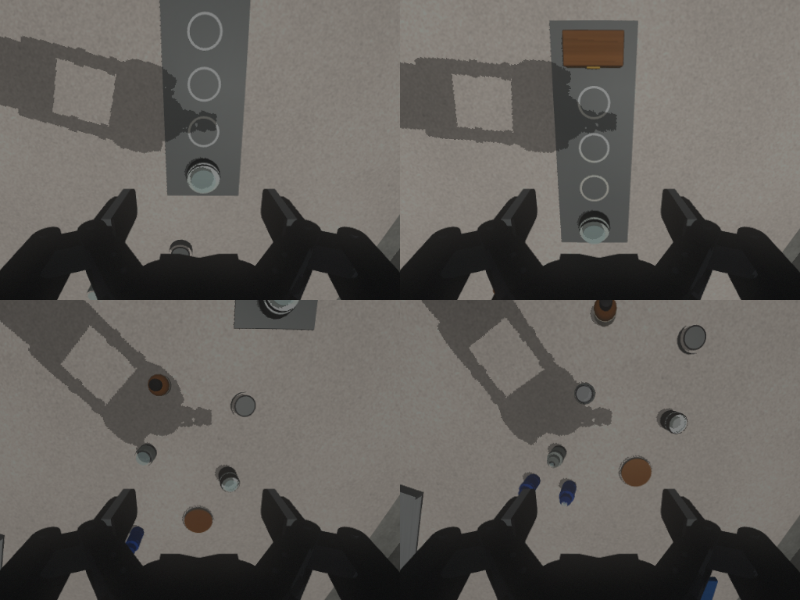

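The mosaic (800x600; full-size pixel = 1.28 × tile pixel) shows:
- **m1:** three rings at tile (205,31), (204,84) and (203,132), with the lamp at (203,176).
- **m2:** rings at tile (194,102), (194,148) and (194,187), with the slide box on top.
- **o1/o2:** cap, eyepiece, short, long, Petri dish, bottle and the blue look-alikes.

Next step is fitting the rings.

Run:
```python
from h import *
K=model("wrist"); 
def L(n):
    z=np.load(f"pics/{n}.npz"); return K[0],K[1],z["R"],z["c"]
def ring(n,tp,h=24):
    im=cv2.imread(f"pics/{n}.png",0); u,v=(np.array(tp)*1.28).astype(int)
    bg=cv2.medianBlur(im,21); m=((im.astype(int)-bg)>12*np.clip(bg/80.,.4,1.5)).astype(np.uint8)
    w=np.zeros_like(m); y0=max(0,v-h-3); w[y0:v+h+3,u-h-3:u+h+3]=m[y0:v+h+3,u-h-3:u+h+3]
    cs=max((np.argwhere(lab==i) for lab in [cv2.connectedComponents(w)[1]] for i in range(1,lab.max()+1)),key=len)
    e=cv2.fitEllipse(cs[:,::-1].astype(np.float32)); return np.array(e[0]),e[1],len(cs)
R={}
for n,g in dict(m1=[(205,31),(204,84),(203,132)],m2=[(194,102),(194,148),(194,187)]).items():
    for i,t in enumerate(g):
        c,s,k=ring(n,t); R[n,i]=c; print(n,i,c.round(1),np.round(s,1),k,onplane(L(n),c,.003).round(4))
for i in range(3): print(tri(L("m1"),R["m1",i],L("m2"),R["m2",i]))
# objects coarse: height by triangulation of tile px
O=dict(cap=((243,105),(292,37)),eye=((229,182),(278,123)),short=((146,153),(184,94)))
for k,(a,b) in O.items(): print(k,tri(L("o1"),np.array(a)*1.28,L("o2"),np.array(b)*1.28))
```

```text
m1 0 [261.7  39.4] [42.5 46.8] 556 [0.4959 0.2749 0.003 ]
m1 1 [261.  107.4] [40. 42.] 459 [0.5204 0.2073 0.003 ]
m1 2 [260.3 167.7] [37.6 38.2] 233 [0.5449 0.1399 0.003 ]
m2 0 [247.9 131. ] [39.2 40.2] 411 [0.496  0.2748 0.003 ]
m2 1 [248. 189.] [35.6 36.9] 395 [0.5204 0.207  0.003 ]
m2 2 [248.3 240.5] [31.7 34.9] 347 [0.5451 0.1393 0.003 ]
(array([0.49592302, 0.27481083, 0.00364842]), np.float64(7.268300114216965e-05))
(array([0.52038299, 0.20723867, 0.00367811]), np.float64(5.702827863146557e-05))
(array([0.544708  , 0.14034546, 0.00524477]), np.float64(4.424567666577993e-05))
cap (array([ 0.58281323, -0.0907185 ,  0.01118356]), np.float64(0.0002944940290712442))
eye (array([ 0.60775867, -0.21611131,  0.0380629 ]), np.float64(0.003262658880216289))
short (array([ 0.45627112, -0.22802301,  0.00309221]), np.float64(0.0004626598638089254))
```

Run:
```python
from h import *
A=1.9185
row=[[],[]]
for n,p in dict(cap=(.584,-.090),eye=(.606,-.217),long=(.445,-.336),short=(.456,-.225)).items():
  for k,dx in enumerate((0,.05)):
    z=.19 if n in("eye","long") else .165
    r.reach((p[0]-.03*k,p[1]-dx,z),down(A)); r.hold(.2)
    im,d,M=snap("wrist",f"pics/{n}_{k}.png")
    np.savez(f"pics/{n}_{k}.npz",R=M[2],c=M[3])
    u,v=project(M,(*p,.03)).astype(int); print(n,k,u,v); u=max(u,70);v=max(v,70)
    row[k].append(cv2.resize(im[v-70:v+70,u-70:u+70,::-1],(200,200)))
cv2.imwrite("pics/oo.png",np.vstack([np.hstack(x) for x in row]))
print(r.read_state()["time_s"])
```

```text
cap 0 254 189
cap 1 302 153
eye 0 253 186
eye 1 297 150
long 0 252 185
long 1 297 150
short 0 254 190
short 1 302 153
11.475
```

View pics/oo.png

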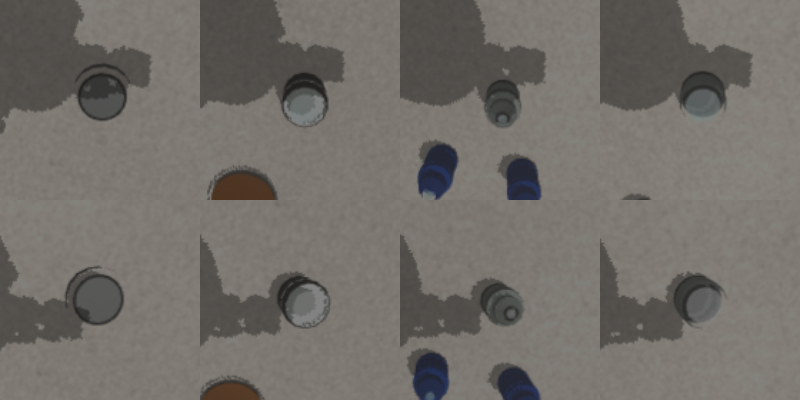

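The crops confirm the choices:
- **Cap:** grey disc with a dark circle, tile (102,97).
- **Eyepiece:** black with a light top, (105,105).
- **Long:** metal with a narrow nose, (102,119), with the two blue look-alikes below it.
- **Short:** (103,102).

Next I'll fit the top circles.

```bash
cat > fit.py <<'E'
from h import *
K=model("wrist")
G=dict(cap=((102,97),(98,99),.014,.0185),eye=((105,104),(106,103),.046,.0155),long=((102,119),(111,113),.064,.005),short=((103,101),(103,104),.036,.0145))
ctr=dict(cap=((254,189),(302,153)),eye=((253,186),(297,150)),long=((252,185),(297,150)),short=((254,190),(302,153)))
tiles=[[],[]]
for n,g in G.items():
    ps=[]
    for k in (0,1):
        z=np.load(f"pics/{n}_{k}.npz"); M=(K[0],K[1],z["R"],z["c"])
        im=cv2.imread(f"pics/{n}_{k}.png"); p=np.array(g[k])/200*140+np.array(ctr[n][k])-70
        rad=g[3]*274/(M[3][2]-g[2])*.98
        s=5; o=(p-25).astype(int); c=cv2.resize(im[o[1]:o[1]+50,o[0]:o[0]+50],None,fx=s,fy=s,interpolation=cv2.INTER_CUBIC)
        q=(p-o+.5)*s
        H=cv2.HoughCircles(cv2.GaussianBlur(cv2.cvtColor(c,cv2.COLOR_BGR2GRAY),(5,5),0),cv2.HOUGH_GRADIENT,1,4,param1=60,param2=8,minRadius=int(rad*s*.85),maxRadius=int(rad*s*1.15))
        if H is not None:
            H=[h for h in H[0] if np.hypot(*(h[:2]-q))<20]
        h=H[0] if H is not None and len(H) else np.array([*q,rad*s]); ok=H is not None and len(H)>0
        pc=h[:2]/s-.5+o; ps.append((M,pc)); print(n,k,ok,pc.round(1),p.round(1),(h[2]/s).round(1),round(rad,1),onplane(M,pc,g[2]).round(4))
        c=cv2.convertScaleAbs(c,alpha=1.5); cv2.circle(c,(int(h[0]),int(h[1])),int(h[2]),(0,255,0),1); cv2.circle(c,(int(h[0]),int(h[1])),2,(0,0,255),-1)
        tiles[k].append(cv2.resize(c,(200,200)))
    t,gp=tri(*ps[0],*ps[1]); print(n,t.round(4),gp.round(4))
cv2.imwrite("pics/fit.png",np.vstack([np.hstack(x) for x in tiles]))
E
python3 fit.py
```

```text
cap 0 True [255.2 186. ] [255.4 186.9] 17.0 18.5 [ 0.5852 -0.0902  0.014 ]
cap 1 True [299.2 153. ] [300.6 152.3] 16.8 18.5 [ 0.5844 -0.0916  0.014 ]
cap [ 0.5859 -0.0921  0.0066] 0.0001
eye 0 True [255.8 188.6] [256.5 188.8] 16.2 15.9 [ 0.6071 -0.2144  0.046 ]
eye 1 True [300.4 152.4] [301.2 152.1] 17.2 15.9 [ 0.6058 -0.2165  0.046 ]
eye [ 0.6082 -0.2174  0.0346] 0.0
long 0 True [254.2 199.4] [253.4 198.3] 4.8 5.5 [ 0.4481 -0.3398  0.064 ]
long 1 True [306.2 161. ] [304.7 159.1] 5.9 5.5 [ 0.4491 -0.3396  0.064 ]
long [ 0.4481 -0.3391  0.067 ] 0.0007
short 0 True [254.8 187.2] [256.1 190.7] 17.7 15.8 [ 0.4549 -0.2205  0.036 ]
short 1 True [305.6 157.2] [304.1 155.8] 13.5 15.8 [ 0.4587 -0.2263  0.036 ]
short [ 0.4583 -0.2251  0.0263] 0.0064
```

View pics/fit.png

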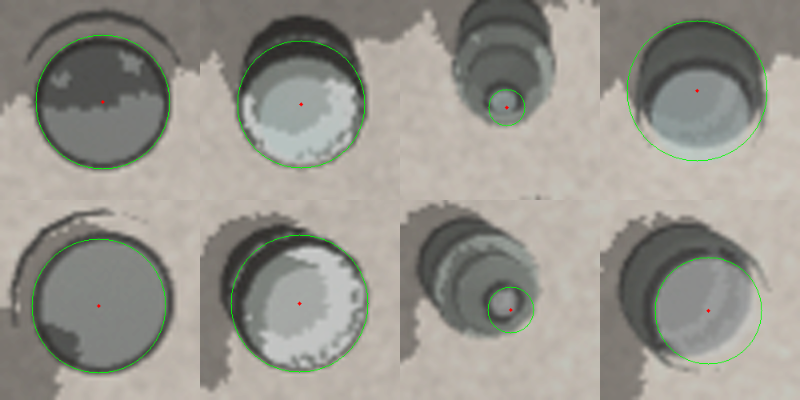

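The fits look good for the cap, the eyepiece and the long nose. The short objective needs a closer look, because the tile-0 circle took in the barrel. I'll check the heights with depth, then move the eyepiece.

```bash
cat >> h.py <<'E'
A=1.9185; Q=down(A)
RING=dict(short=(.4960,.2748),eye=(.5204,.2072),long=(.5450,.1396))
def pick(p,z,force=30,opening=.07):
    command_gripper(opening); r.reach((*p,.17),Q); r.move_straight((*p,z),speed=.12)
    command_gripper(.0,force); s=r.read_state(); print("grip",s["grip_width"],s["grip_force"])
    r.move_straight((*p,.20),speed=.2); print("lifted",r.read_state()["grip_width"])
def place(p,z,opening=.065):
    r.reach((*p,.17),Q); r.move_straight((*p,z+.02),speed=.2)
    print("touch",r.move_straight((*p,z-.002),speed=.04,max_force=4),r.read_state()["eef_pos"].round(4))
    command_gripper(opening); r.move_straight((*p,.20),speed=.2)
def look(p,z,n,h=.165):
    """look at p with height z centred, save, return model"""
    r.reach((p[0],p[1],h),Q); r.hold(.2); return snap("wrist",f"pics/{n}.png")
E
python3 - <<'E'
from h import *
K=model("wrist")
for n,p in dict(cap_0=(255,188),eye_0=(256,188),long_0=(254,199),short_0=(255,191),cap_1=(299,153),eye_1=(301,153),short_1=(305,157)).items():
    z=np.load(f"pics/{n}.npz"); d=np.load(f"pics/{n}.npy"); dd=d[p[1]-2:p[1]+3,p[0]-2:p[0]+3]; dd=np.median(dd[dd>0]) if (dd>0).any() else np.nan
    M=(K[0],K[1],z["R"],z["c"]); c,v=ray(M,p); print(n,(c+v*dd).round(4))
pick((.607,-.216),.030); place(RING["eye"],.033)
print(r.read_state()["time_s"])
E
```

```text
cap_0 [ 0.5856 -0.0921  0.0148]
eye_0 [ 0.607  -0.2136  0.0464]
long_0 [ 0.4477 -0.3393  0.0645]
short_0 [ 0.4563 -0.2238  0.0363]
cap_1 [ 0.584  -0.0915  0.015 ]
eye_1 [ 0.6065 -0.2167  0.0466]
short_1 [ 0.4579 -0.2262  0.0367]
grip 0.032890208605279275 30.14820534386672
lifted 0.03277330608940986
touch True [0.5204 0.2072 0.0333]
19.525
```

Run:
```python
from h import *
pick((.448,-.339),.030); place(RING["long"],.033)
im,d,M=look((.545,.10),0,"mat1",.20); np.savez("pics/mat1.npz",R=M[2],c=M[3])
command_gripper(.07)
im2,d,M2=look((.457,-.255),0,"short2",.14); np.savez("pics/short2.npz",R=M2[2],c=M2[3])
print(r.read_state()["time_s"])
def crop(im,M,X,h,):
    u,v=project(M,X).astype(int);u=np.clip(u,h,511-h);v=np.clip(v,h,383-h);print(u,v); return cv2.convertScaleAbs(cv2.resize(im[v-h:v+h,u-h:u+h,::-1],(400,400)),alpha=1.6)
cv2.imwrite("pics/v5.png",np.hstack([crop(im,M,(.533,.173,.03),60),crop(im2,M2,(.457,-.225,.036),30)]))
```

```text
grip 0.02503089113346951 29.518321899231523
lifted 0.025196377879107473
touch True [0.545  0.1396 0.0332]
31.3833
267 113
265 170
```

View pics/v5.png

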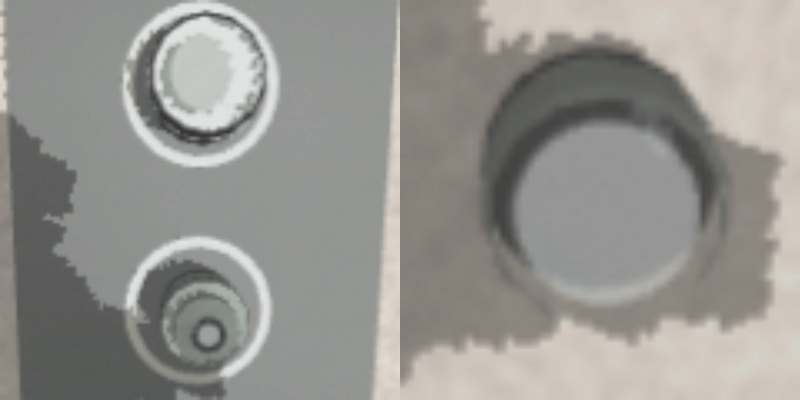

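The left half shows the eyepiece and the long objective standing inside their rings, with tops at about (208,74) and (208,335). The right half shows the short objective's front lens at about (206,210). Converting these to positions.

Run:
```python
from h import *
K=model("wrist")
def L(n):
    z=np.load(f"pics/{n}.npz"); return K[0],K[1],z["R"],z["c"]
f=lambda t,c,h:np.array(t)/400*2*h+np.array(c)-h-.5
M=L("mat1")
for n,t,z in (("eye",(208,73),.049),("long",(208,335),.067),("ring0",(201,84),.003),("ringL",(198,309),.003)):print(n,onplane(M,f(t,(267,113),60),z).round(4))
p=onplane(L("short2"),f((205,210),(265,170),30),.036);print(p.round(4))
pick(p[:2],.028); place(RING["short"],.031)
pc=(.585,-.0915)
im,d,M=look((pc[0],pc[1]-.02),0,"cap2",.14);np.savez("pics/cap2.npz",R=M[2],c=M[3])
u,v=project(M,(*pc,.014)).astype(int);print(u,v,r.read_state()["time_s"])
cv2.imwrite("pics/v6.png",cv2.convertScaleAbs(cv2.resize(im[v-40:v+40,u-40:u+40,::-1],(400,400)),alpha=1.6))
```

```text
eye [0.5212 0.2054 0.049 ]
long [0.5448 0.1406 0.067 ]
ring0 [0.5205 0.2075 0.003 ]
ringL [0.5448 0.1401 0.003 ]
[ 0.4573 -0.2257  0.036 ]
grip 0.030821564889455408 29.886797633953393
lifted 0.03086084730929529
touch True [0.4959 0.2748 0.0312]
260 175 40.8833
```

View pics/v6.png

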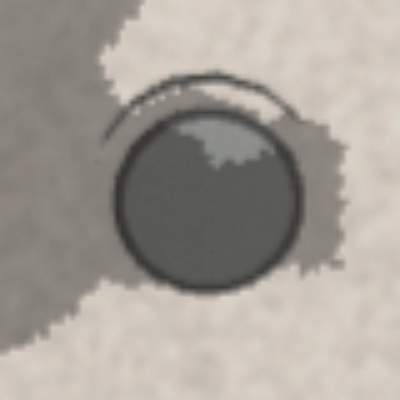

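The crop shows the cap's dark circle centred at (209,201), with radius 95. An outer arc above it looks like the cap's side. I'll check the cap's extent with depth.

Run:
```python
from h import *
K=model("wrist");z=np.load("pics/cap2.npz");M=(K[0],K[1],z["R"],z["c"]);d=np.load("pics/cap2.npy")
print("circ",onplane(M,np.array([209,201])/5+[220,135]-.5,.014).round(4))
P=[]
for v in range(140,212):
    for u in range(225,296):
        if d[v,u]>0:
            c,w=ray(M,(u,v)); P.append(c+w*d[v,u])
P=np.array(P);T=P[P[:,2]>.011]
print(len(T),T.mean(0).round(4),T.min(0).round(4),T.max(0).round(4),np.median(T[:,2]))
```

```text
circ [ 0.5853 -0.0905  0.014 ]
1145 [ 0.5853 -0.0904  0.0148] [ 0.5638 -0.1085  0.0112] [ 0.6029 -0.0693  0.017 ] 0.014801464365954614
```

Run:
```python
from h import *
K=model("wrist");z=np.load("pics/cap2.npz");M=(K[0],K[1],z["R"],z["c"]);d=np.load("pics/cap2.npy");im=cv2.imread("pics/cap2.png",0)
print(np.round((d[140:212:6,225:296:5]*1000)).astype(int))
c0=np.array([.5853,-.0905]);x=np.array([np.cos(A),np.sin(A)])
for k in range(-30,31,2):
    q=project(M,(*(c0+x*k/1000),.014)).round().astype(int); c,w=ray(M,q); print(k,im[q[1],q[0]],(c+w*d[q[1],q[0]])[2].round(4) if d[q[1],q[0]]>0 else None,end=' | ')
```

```text
[[254 254 253 253 254 254 255 254 254 254 255 254 254 255 256]
 [256 256 257 256 256 256 255 256 257 257 256 256 255 256 255]
 [256 257 258 257 257 257 244 257 259 250 257 258 257 257 257]
 [259 259 259 259 260 259 244 245 245 259 260 260 258 257 258]
 [260 260 262 246 261 245 246 246 245 245 246 262 260 261 260]
 [262 262 262 263 249 248 247 248 247 246 248 263 262 263 262]
 [264 263 264 264 249 249 248 250 250 249 248 249 265 264 265]
 [266 267 266 266 252 250 251 249 251 251 249 267 266 266 265]
 [268 268 268 269 267 252 252 251 253 252 253 268 269 268 268]
 [269 269 269 270 268 268 269 270 269 269 269 269 270 270 268]
 [271 272 272 272 271 271 271 270 272 272 272 272 271 271 271]
 [273 274 274 273 273 273 274 273 273 274 273 273 274 274 274]]
-30 117 0.0003 | -28 127 -0.0002 | -26 123 0.0008 | -24 122 0.0002 | -22 125 -0.0 | -20 126 0.0002 | -18 110 -0.0002 | -16 37 0.0145 | -14 55 0.015 | -12 56 0.0144 | -10 55 0.0148 | -8 56 0.0151 | -6 55 0.0144 | -4 55 0.0149 | -2 55 0.0139 | 0 55 0.014 | 2 54 0.0154 | 4 55 0.0146 | 6 56 0.0152 | 8 58 0.0151 | 10 88 0.0143 | 12 87 0.0155 | 14 88 0.0145 | 16 43 0.0146 | 18 80 -0.0005 | 20 119 -0.0006 | 22 49 0.0046 | 24 123 -0.0011 | 26 127 -0.0001 | 28 126 -0.0002 | 30 125 -0.0001 |
```

```bash
cat >> h.py <<'E'
def topc(M,d,p,zt,rad=.03,tol=.004):
    """centre of top face at height zt near p: rays of depth-high pixels onto plane zt, min enclosing circle"""
    u0,v0=project(M,(*p,zt)).astype(int); T=[]
    for v in range(max(0,v0-45),min(384,v0+46)):
        for u in range(max(0,u0-45),min(512,u0+46)):
            if d[v,u]>0:
                c,w=ray(M,(u,v)); X=c+w*d[v,u]
                if abs(X[2]-zt)<tol and np.hypot(*(X[:2]-p))<rad: T.append(onplane(M,(u,v),zt)[:2])
    T=np.array(T,np.float32); c=cv2.minEnclosingCircle(T); return T.mean(0).round(4),np.round(c[0],4),round(c[1],4),len(T)
E
python3 - <<'E'
from h import *
z=np.load
im,d,M=look((.5204,.2072-.03),0,"mat2",.19);np.savez("pics/mat2.npz",R=M[2],c=M[3])
for n,zt in (("eye",.049),("short",.039),("long",.067)): print(n,RING[n],topc(M,d,np.array(RING[n]),zt))
cv2.imwrite("pics/v7.png",cv2.convertScaleAbs(cv2.resize(im[:260,160:360,::-1],(440,572)),alpha=1.5))
print(r.read_state()["time_s"])
E
```

```text
eye (0.5204, 0.2072) (array([0.5214, 0.206 ], dtype=float32), array([0.5198, 0.2083]), 0.0138, 388)
short (0.496, 0.2748) (array([0.4966, 0.2743], dtype=float32), array([0.4968, 0.2741]), 0.0152, 604)
long (0.545, 0.1396) (array([0.5443, 0.1431], dtype=float32), array([0.5447, 0.1427]), 0.0072, 98)
42.2833
```

View pics/v7.png

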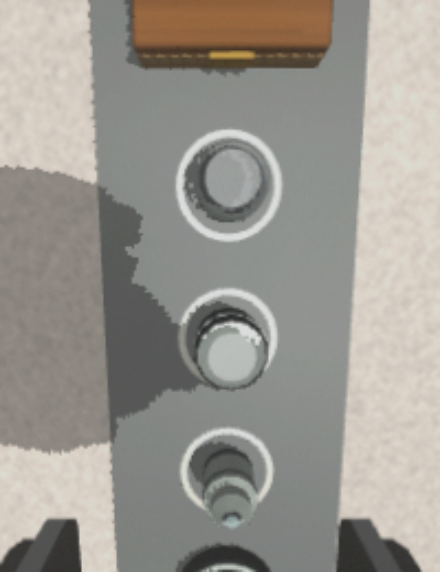

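All three stand upright inside their rings, within about 1–2 mm: tile (232,178), (231,355) and (231,520). Now the cap.

Run:
```python
from h import *
M=np.load("pics/mat2.npz");K=model("wrist");M=(K[0],K[1],M["R"],M["c"])
print("long",onplane(M,(265-.3,236.4-.3),.067).round(4),"eye",onplane(M,(160+231/2.2-.3,355/2.2-.3),.049).round(4))
pick((.5853,-.0905),.025,25)
print(r.read_state()["grip_width"],r.read_state()["time_s"])
r.reach((.5208,.2064,.20),Q); r.hold(.1)
im,d,M=snap("wrist","pics/held.png")
cv2.imwrite("pics/v8.png",cv2.convertScaleAbs(im[100:384,100:420,::-1],alpha=1.5))
```

```text
long [0.5445 0.1411 0.067 ] eye [0.5208 0.2065 0.049 ]
grip 0.043021284923787095 25.21865040063858
lifted 0.04289519974916078
0.04289519974916078 46.3167
```

View pics/v8.png

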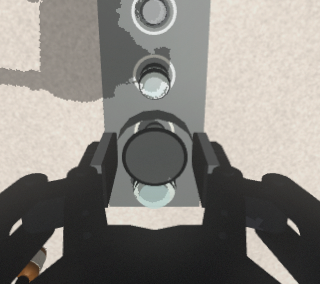

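The cap is held level between the fingers at about (153,158). The eyepiece is visible at (153,85), undisturbed. Placing the cap.

Run:
```python
from h import *
place((.5208,.2065),.074,.065)
im,d,M=look((.5204,.2072-.03),0,"fin",.22)
for n,p,zt in (("cap",RING["eye"],.063),("short",RING["short"],.039)): print(n,topc(M,d,np.array(p),zt))
sc=snap("scene")[0]; u,v=project(model("scene"),(.52,.2,.03)).astype(int); print(u,v)
a=cv2.resize(im[:240,160:360],(400,480));b=cv2.resize(sc[v-60:v+60,u-50:u+50],(400,480))
cv2.imwrite("pics/v9.png",cv2.convertScaleAbs(np.hstack([a,b])[:,:,::-1],alpha=1.5)); print(r.read_state()["time_s"])
```

```text
touch True [0.5208 0.2065 0.074 ]
cap (array([0.5214, 0.2068], dtype=float32), array([0.5202, 0.2088]), 0.0202, 954)
short (array([0.4965, 0.2745], dtype=float32), array([0.4966, 0.2745]), 0.0153, 485)
301 165
50.625
```

View pics/v9.png

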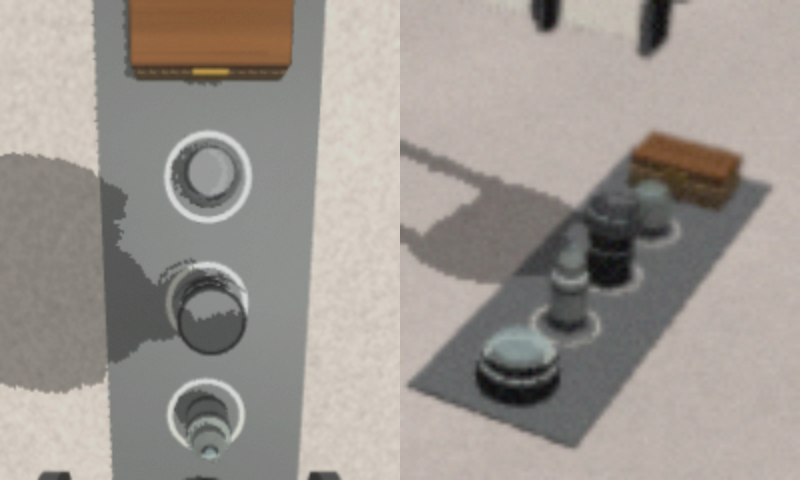

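The short objective at (211,172), the eyepiece under its level cap at (211,320) and the long objective at (208,435) all stand upright on their rings. The gripper is clear, so I'm handing in.

```bash
python3 -c "
from h import *
print(r.finish_job())"
```

```text
the job is handed in; nothing more can be done
None
```

The job is handed in at about 51 s of the 112 s limit: by the last pictures the eyepiece, long objective and short objective stand upright on their rings, within about 2 mm of centre, the cap lies flat on the eyepiece, and the arm went nowhere near the Petri dish or bottle (I took no closing picture of those two).

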